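# Turn the price book's divider leaf

### The job

The fittings price book lies open on the counter. Slip a finger under the tabbed edge of its stiff grey divider leaf, where it overhangs the pages, turn the leaf over the rings so that it comes to lie on the opposite pages, gently press it down flat there with a fingertip, then move clear. Turn it steadily rather than flinging it, only push it and never pinch or grip it, and leave the book and everything around it where it is.

Things in the scene. Friction and masses are not known exactly. Their poses are not given: they have to be found in the camera images.
- book: Black two-ring binder lying open and flat, loose, 1.8 kg, 401 mm across (its y), 235 mm along the spine (its x). Origin: centre of its underside, beneath the spine. x runs along the spine away from the robot, y to the side where the leaf has to go (robot's left), z up. Covers 3 mm thick reach to y = +-200 mm. On either side a solid block of pages, |y| 26 to 163 mm, x +-105 mm, top at z = 48 mm.
- rings (a point): Point of the book on the ring axis, the line along the book's x at y = 0 about which the leaf turns, 50 mm above the counter, midway between the two steel rings (at x = +-40 mm, radius 34 mm, tops 86 mm above the counter).
- leaf (a joint): Angle of the leaf about the ring axis, rad: 0 = flat on the pages at the robot's right (book -y), 1.57 = upright, 3.14 = flat on the opposite pages. Little friction: past upright it falls over by its own weight at about 3 rad/s or less; 0.14 kg. Rigid grey board 4 mm thick, 215 mm along the spine, 26 to 180 mm out from the ring axis, plus the tab.
- tab (a point): Middle of the outer end of the leaf's tab, at mid-thickness, 194 mm from the ring axis, 10 mm along book +x; moves with the leaf. Tab: 60 mm along the spine, 14 mm beyond the leaf's edge, 4 mm thick, blank white label. At the start 50 mm above the counter; the tab overhangs the page block by 31 mm, the leaf's edge by 17 mm, with 45 mm of open height between its underside and the cover.
- leaf_mid (a point): Centre of the leaf, at mid-thickness, 103 mm from the ring axis; moves with the leaf.
- page (a point): Fixed point of the book: middle of the top of the opposite pages, where the leaf has to lie, 48 mm above the counter at book y = +103 mm.
- elbow: Bystander: loose brass pipe elbow, about 58 x 58 x 40 mm, lying on the counter. Origin under its middle.
- tee: Bystander: loose brass tee, about 64 x 49 x 34 mm, lying on the counter. Origin under its middle.
- nipple: Bystander: loose brass hexagon nipple standing upright, 35 mm across, 42 mm high. Origin under its middle.
- bush: Bystander: loose brass hexagon bush standing upright, 37 mm across, 26 mm high. Origin under its middle.
- socket: Bystander: loose brass straight socket standing upright, 40 mm across, 40 mm high. Origin under its middle.
- tape: Bystander: loose black tape measure standing on edge, 80 x 40 x 62 mm. Origin under its middle.

How it is judged:
By the outcome, as a careful person would: the job done as asked, in the order asked, and still so for the second after the job is handed in, with the robot touching nothing.
It also fails if it takes over 51 s, if anything falls off the work surface, if the arm or the gripper's body presses on something with over 40 N, if the wrist force passes 120 N, or if a joint passes its speed limit or range.

### The arm

A 7-joint arm with a two-finger parallel gripper is mounted at the origin on the work surface. World frame = base frame: x ahead of the robot, y to its left, z up, the work surface at z = 0. Lengths are in m, angles in rad, forces in N, time in s.
With the tool pointing down it reaches from about 0.425 to 0.925 m from the base axis. Payload 6.8 kg.
Tool frame: the origin (TCP) lies on the front face of the gripper's body, between the roots of the fingers; the fingertips stand 73 mm ahead of it and the grasp point (between the pads) lies r.pinch_z ahead of it (r.pinch_z is the distance from the TCP to the grasp point, in m); z points along the fingers, y is the direction in which the jaws open and shut (so a half turn about z gives the same grasp; the last joint's range is limited). The gripper opens to 85 mm and grips with 20 to 120 N. Pads are 22 mm wide; open, the fingers measure 114 mm over their backs; the gripper's body (76 mm by 85 mm) begins 54 mm behind the grasp point. The pads swing forward as they close: fully open they stand 13 mm farther back than shut.
Start: joints at [1.238, 0.477, 0.022, 1.555, -0.011, 1.109, -0.083], TCP at [0.15, -0.658, 0.304] pointing down, gripper open.
Joint ranges: [-2.96, 2.96], [-0.34, 2.1], [-1.41, 1.46], [0.24, 2.44], [-1.37, 4.51], [0.17, 1.92], [-2.96, 2.96]. Speed limits (rad/s): [2.39, 2.39, 3.14, 3.14, 3.14, 3.14, 3.14].

### API

Orientations are given as a rotation vector (axis times angle).
In Python, from bench import readout, grab_frame, r, search_frame, masks_of, tip_of gives the robot as it stands.
- The arm moves only by the tool step_arm, never from a script. Its argument "commands" is a list of rows, each a list of 7 numbers: the shift along the tool's x, y, z as a fraction of full scale, then the turn, a rotation vector about the tool's x, y, z as a fraction of full scale, then the gripper's target within -1 to 1 (shut at 1, half-way at 0, fully open at -1). In form: [[tx, ty, tz, ax, ay, az, hand], ...]. A call has exactly 10 rows; each row is the pose to reach, as a shift and turn from the pose measured when the call began, along the tool's axes at that moment, turning the shorter way round; what a row does not reach only later rows make up. Full scale, the value 1, is 500 mm for a shift and 360 degrees for a turn. A row lasts 1/8 s, in which the tool goes at most 62.5 mm and 10.7 degrees, less where a joint would pass 70% of its speed; a pose out of reach is approached as far as the arm can. A call with a number of a shift or a turn outside -1 to 1 is refused whole. A call with a gripper value outside its range is refused whole. The fingers move at their own pace and stop on an object; "newtons" is the grip in N (left out, the last holds). Time passes only in rows, so rows that repeat a pose let the fingers close, or fill a call up. It gives the time, the measured TCP pose, the force and the opening at its end, in the units of the state.
- readout.get_obs(): the state, without advancing time (a new reading comes with each control period).
- grab_frame(name): name is "side" or "top"; returns a dict with "img" (384x512x3 uint8, red, green, blue), "K" (3x3 intrinsics, pixels), "D" ([k1, k2, p1, p2, k3] as OpenCV has them; the pictures are not rectified), "world_to_cam" (4x4, takes a point from world to camera coordinates). Camera axes: x right, y down, z forward; pixel columns grow to the right and rows downward; lengths in m; the calibration is good to about 2 mm. A picture is of the moment at which its call begins. There is no depth.
- r.hand_in(): hands the job in, once; it reports no verdict.
Trained networks look in a picture, given as the dict that the camera call returned (one of the last four; its "shot" number tells which), for a name from the list of things; names that differ only in an ending like _2 or _b are one class to them, and where a whole thing is asked for, a point or a joint stands for the part that bears it (a point fixed in the world has none). Each returns a list of dicts, best first, with "p" (0 to 1); they miss things now and then, are a little off and sometimes report something else, mostly with a low value. They report only what shows in the picture. A call takes as long as a camera call.
- search_frame(thing, picture): "extent" ([centre column, centre row, width, height] in pixels, round what is visible of it).
- masks_of(thing, picture): "pixels" (384x512 bool, what is visible of it) and "extent" ([centre column, centre row, width, height] in pixels, round what is visible of it).
- tip_of(thing, picture): "point" ([column, row] in pixels: a listed point, or the origin of a listed thing).
The state is a dict: "clock": time; "joints": joint angles; "qvel": joint speeds; "tau": joint torques, N m; "tcp_pos": TCP position; "orientation": TCP orientation; "contact_force": force on the tool from outside, world axes, zero at the start; "moment": the same for the moment, N m; "grip_width": finger opening in m.
Only numpy, scipy, OpenCV 4.12 (cv2) and the standard library are available. Lean on these libraries where they do the work, as an engineer would, in place of code of your own. Each camera call takes 0.05 s, during which the arm holds its last target. There are 200 camera calls.

## Working session

There is one attempt and no reset: what is moved stays moved. The work goes in short steps, Python scripts to look and compute and a tool call to move; the robot and the scene stay as the last step left them, time stands still between calls to the robot, and variables do not carry over. Pictures are saved under pics/ and viewed, about 8 in all and at most 12, crops included, and the job is handed in when it is done.

Besides the shell and the picture viewer there is one more tool, called after "Request:" as name(argument=value, ...), one argument or row to a line, values as JSON. step_arm: Moves the arm, as the interface text tells. Its arguments: {"type":"object","properties":{"commands":{"type":"array"},"newtons":{"type":"number"}},"required":["commands"]}

```bash
ls; mkdir -p pics
python3 - <<'E'
from bench import readout, grab_frame, r, search_frame, masks_of, tip_of
import cv2,numpy as np
o=readout.get_obs(); print(o['clock'],o['tcp_pos'],o['orientation'],r.pinch_z,o['grip_width'])
ims=[]
for c in ['side','top']:
    f=grab_frame(c); ims.append(f['img'])
    print(c,np.round(f['K'],1).tolist(),f['D'],np.round(f['world_to_cam'],4).tolist())
    for t in ['book','rings','tab','leaf_mid','page','elbow','tee','nipple','bush','socket','tape']:
        q=tip_of(t,f)[:2]; print(t,[(np.round(d['point'],1).tolist(),round(d['p'],2)) for d in q])
    cv2.imwrite(f'pics/{c}0.png',cv2.resize(f['img'][:,:,::-1],(800,600)))
E
```

```text
pics
0.0 [ 0.15033677 -0.65757435  0.30295344] [-3.12002178e+00 -3.52226097e-01  5.73293291e-04] 0.0539 0.08544541311689666
side [[365.5, 0.0, 256.3], [0.0, 365.5, 194.4], [0.0, 0.0, 1.0]] [4.00493044e-05 0.00000000e+00 0.00000000e+00 0.00000000e+00
 0.00000000e+00] [[-0.752, -0.6591, 0.0121, 0.4389], [-0.4822, 0.5375, -0.6918, 0.2666], [0.4495, -0.526, -0.722, 0.6165], [0.0, 0.0, 0.0, 1.0]]
book [([245.7, 197.9], 0.92)]
rings [([246.9, 183.9], 0.59)]
tab [([308.1, 148.0], 0.62)]
leaf_mid [([281.0, 167.3], 0.88)]
page [([211.2, 206.1], 0.69)]
elbow [([358.6, 179.6], 0.97), ([308.7, 149.7], 0.2)]
tee [([165.9, 296.9], 0.61)]
nipple [([152.8, 266.6], 0.53)]
bush [([317.0, 218.6], 0.7), ([269.8, 253.5], 0.61)]
socket [([136.0, 245.6], 0.86)]
tape [([272.3, 252.1], 0.87)]
top [[482.4, 0.0, 261.5], [0.0, 482.4, 195.8], [0.0, 0.0, 1.0]] [-0.18012295  0.          0.          0.          0.        ] [[0.0106, -0.9998, 0.0144, 0.0316], [-0.9919, -0.0124, -0.1266, 0.5197], [0.1268, -0.0129, -0.9918, 1.2279], [0.0, 0.0, 0.0, 1.0]]
book [([258.2, 180.0], 0.97)]
rings [([262.0, 174.4], 0.67)]
tab [([331.8, 181.9], 0.76)]
leaf_mid [([299.0, 184.4], 0.57), ([258.2, 180.0], 0.52)]
page [([223.0, 165.5], 0.77)]
elbow [([341.6, 236.0], 0.69)]
tee [([155.9, 196.4], 0.93)]
nipple [([163.7, 170.2], 0.59)]
bush [([276.2, 236.8], 0.53)]
socket [([167.0, 143.2], 0.49)]
tape [([226.9, 226.1], 0.98), ([259.2, 174.0], 0.75)]
```

```bash
cat > h.py <<'E'
import numpy as np,cv2
def ray(f,p):
    n=cv2.undistortPoints(np.array([[p]],float),f['K'],np.array(f['D'],float)).ravel()
    T=np.array(f['world_to_cam']);R=T[:3,:3]
    return -R.T@T[:3,3], R.T@np.array([n[0],n[1],1])
def onz(f,p,z):
    c,d=ray(f,p); return c+d*(z-c[2])/d[2]
def tri(f1,p1,f2,p2):
    A=0;b=0
    for f,p in((f1,p1),(f2,p2)):
        c,d=ray(f,p);d=d/np.linalg.norm(d);M=np.eye(3)-np.outer(d,d);A=A+M;b=b+M@c
    return np.linalg.solve(A,b)
def proj(f,X):
    T=np.array(f['world_to_cam']);rv=cv2.Rodrigues(T[:3,:3])[0]
    return cv2.projectPoints(np.atleast_2d(np.array(X,float)),rv,T[:3,3],f['K'],np.array(f['D'],float))[0].reshape(-1,2)
E
python3 - <<'E'
from bench import grab_frame, tip_of
from h import *
fs={c:grab_frame(c) for c in('side','top')}
Z=dict(book=0,rings=.05,tab=.05,leaf_mid=.05,page=.048,elbow=0,tee=0,nipple=0,bush=0,socket=0,tape=0)
for t,z in Z.items():
    P={c:[d['point'] for d in tip_of(t,f)[:1]] for c,f in fs.items()}
    o=[np.round(onz(fs[c],P[c][0],z),3)[:2].tolist() if P[c] else None for c in fs]
    print(t,o,np.round(tri(fs['side'],P['side'][0],fs['top'],P['top'][0]),3) if all(P.values()) else '')
E
```

```text
book [[0.575, 0.034], [0.574, 0.05]] [0.568 0.048 0.017]
rings [[0.576, 0.041], [0.576, 0.04]] [0.576 0.04  0.049]
tab [[0.55, -0.161], [0.561, -0.147]] [ 0.553 -0.15   0.057]
leaf_mid [[0.555, -0.062], [0.552, -0.061]] [ 0.553 -0.06   0.052]
page [[0.583, 0.141], [0.599, 0.134]] [0.599 0.133 0.03 ]
elbow [[0.426, -0.194], [0.415, -0.176]] [ 0.416 -0.172  0.022]
tee [[0.527, 0.327], [0.523, 0.328]] [0.524 0.327 0.005]
nipple [[0.585, 0.299], [0.585, 0.295]] [ 0.587  0.297 -0.004]
bush [[0.418, -0.015], [0.414, 0.008]] [0.41  0.008 0.028]
socket [[0.668, 0.295], [0.662, 0.3]] [0.659 0.298 0.012]
tape [[0.437, 0.121], [0.43, 0.13]] [0.43  0.13  0.016]
```

View pics/top0.png

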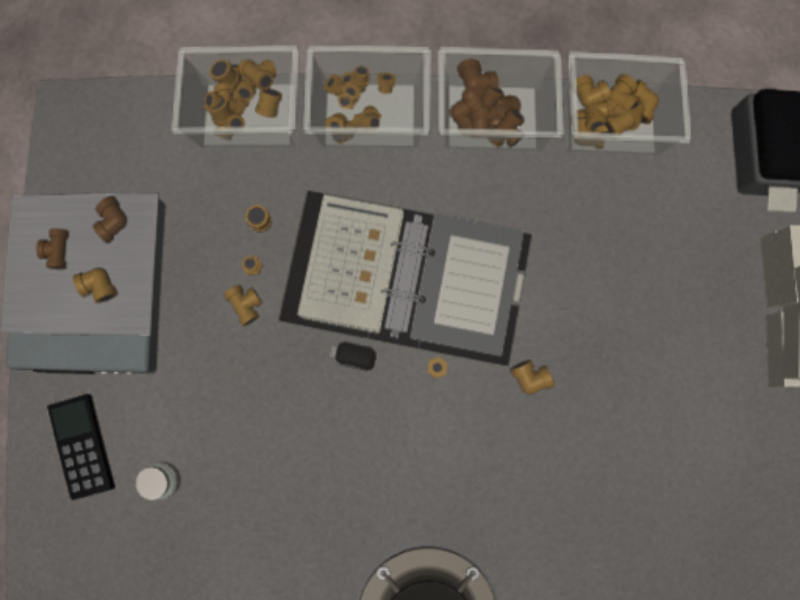

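View pics/side0.png

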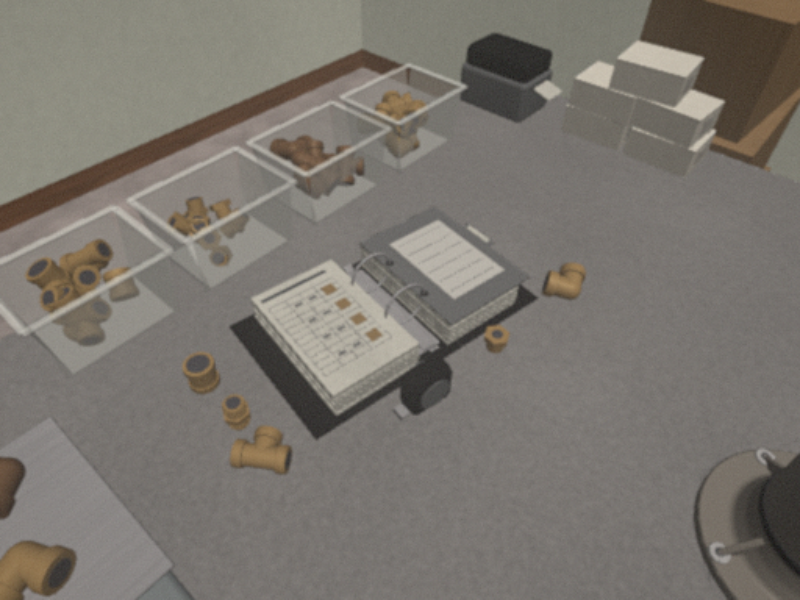

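Run:
```python
import bench
from bench import r,readout,grab_frame,tip_of
print([a for a in dir(r) if a[0]!='_'],[a for a in dir(readout) if a[0]!='_'])
from h import *
from scipy.optimize import least_squares
fs={c:grab_frame(c) for c in('side','top')}
B=dict(rings=(0,0,.05),tab=(.01,-.194,.05),leaf_mid=(0,-.103,.05),page=(0,.103,.048))
s=1/1.5625
# hand-read cover corners (display px): far-left, near-left, near-right, far-right
C=[(.1175,.2,.003),(-.1175,.2,.003),(-.1175,-.2,.003),(.1175,-.2,.003)]
obs={'top':[(308,192),(281,321),(510,364),(531,234)],'side':[None,(317,434),(536,297),None]}
X=[];U=[];F=[];W=[]
for c,f in fs.items():
    for k,v in B.items():
        q=tip_of(k,f)
        if q: X.append(v);U.append(q[0]['point']);F.append(c);W.append(.5)
    for v,p in zip(C,obs[c]):
        if p: X.append(v);U.append((p[0]*s,p[1]*s));F.append(c);W.append(1)
def w(p,v):
    c,q=np.cos(p[2]),np.sin(p[2]);return [p[0]+c*v[0]-q*v[1],p[1]+q*v[0]+c*v[1],v[2]]
def res(p): return np.concatenate([k*(proj(fs[c],w(p,v))[0]-u) for v,u,c,k in zip(X,U,F,W)])
r_=least_squares(res,[.576,.04,-.2],loss='soft_l1');p=r_.x;print(p)
for v,u,c in zip(X,U,F): print(c,v,np.round(proj(fs[c],w(p,v))[0]-u,1))
```

```text
['Unreachable', 'hand_in', 'pinch_z'] ['get_obs']
[ 0.57418142  0.04098768 -0.17709931]
side (0, 0, 0.05) [ 1.9 -1.4]
side (0.01, -0.194, 0.05) [-2.7 -2.7]
side (0, -0.103, 0.05) [ 1.3 -0.5]
side (0, 0.103, 0.048) [ 2.6 -1.5]
side (-0.1175, 0.2, 0.003) [-0.2  2.9]
side (-0.1175, -0.2, 0.003) [ 0.8 -0.8]
top (0, 0, 0.05) [ 0.6 -0. ]
top (0.01, -0.194, 0.05) [3.9 1.7]
top (0, -0.103, 0.05) [ 2.2 -2.4]
top (0, 0.103, 0.048) [ -4.7 -61.9]
top (0.1175, 0.2, 0.003) [-0.4 -0.8]
top (-0.1175, 0.2, 0.003) [-1.2  0.2]
top (-0.1175, -0.2, 0.003) [-0.7  0.8]
top (0.1175, -0.2, 0.003) [ 0.3 -0.7]
```

```bash
cat > plan.py <<'E'
import numpy as np
from scipy.spatial.transform import Rotation as R, Slerp
from bench import readout
P=np.array([.574,.041]);YAW=-.177
bx=np.array([np.cos(YAW),np.sin(YAW),0]);by=np.array([-np.sin(YAW),np.cos(YAW),0]);ez=np.array([0,0,1.])
def rot(beta,side=1):
    b=np.radians(beta);z=by*np.cos(b)-ez*np.sin(b);y=bx*side
    return R.from_matrix(np.c_[np.cross(y,z),y,z])
def W(b): return np.r_[P,0]+bx*b[0]+by*b[1]+ez*b[2]
def state():
    o=readout.get_obs();R0=R.from_rotvec(o['orientation']);t=np.array(o['tcp_pos'])
    tip=t+R0.apply([0,0,.073])-np.r_[P,0]
    print('t',round(o['clock'],2),'tcp',np.round(t,3),'tip(book)',np.round([tip@bx,tip@by,tip[2]],4),'F',np.round(o['contact_force'],1),'w',round(o['grip_width'],3),'q',np.round(o['joints'],2))
    return t,R0
def rows(tips,beta,hand=1,side=1,dec=3,Rt=None):
    """tips: list of (book tip pos, row index 1..10); linear in between; orientation slerped to the last row"""
    t,R0=state();Rt=Rt or rot(beta,side)
    sl=Slerp([0,1],R.concatenate([R0,Rt]))
    n=[0]+[k for _,k in tips];tp=[t]+[W(b)-Rt.apply([0,0,.073]) for b,_ in tips]
    out=[]
    for k in range(1,11):
        p=np.array([np.interp(k,n,[q[i] for q in tp]) for i in range(3)])
        f=min(1,k/n[-1])
        out.append([round(float(v),dec) for v in np.r_[R0.inv().apply(p-t)/.5,(R0.inv()*sl(f)).as_rotvec()/(2*np.pi)]]+[hand])
    print('ang',np.degrees((R0.inv()*Rt).magnitude()));print(out)
    return out
E
python3 -c "
from plan import *
rows([((.01,-.30,.20),10)],40)"
```

```text
t 2.9 tcp [ 0.15  -0.658  0.304] tip(book) [-0.2938 -0.7627  0.2309] F [0.1 0.  0.8] w 0.085 q [ 1.24  0.48  0.02  1.56 -0.01  1.11 -0.08]
ang 81.79985707178518
[[0.088, -0.051, 0.011, 0.008, 0.012, -0.017, 1], [0.175, -0.102, 0.023, 0.016, 0.024, -0.035, 1], [0.263, -0.153, 0.034, 0.024, 0.037, -0.052, 1], [0.351, -0.204, 0.046, 0.032, 0.049, -0.069, 1], [0.439, -0.256, 0.057, 0.04, 0.061, -0.087, 1], [0.526, -0.307, 0.068, 0.049, 0.073, -0.104, 1], [0.614, -0.358, 0.08, 0.057, 0.086, -0.121, 1], [0.702, -0.409, 0.091, 0.065, 0.098, -0.139, 1], [0.79, -0.46, 0.103, 0.073, 0.11, -0.156, 1], [0.877, -0.511, 0.114, 0.081, 0.122, -0.174, 1]]
```

Request:
step_arm(
  commands=[
    [0.088,-0.051,0.011,0.008,0.012,-0.017,1],
    [0.175,-0.102,0.023,0.016,0.024,-0.035,1],
    [0.263,-0.153,0.034,0.024,0.037,-0.052,1],
    [0.351,-0.204,0.046,0.032,0.049,-0.069,1],
    [0.439,-0.256,0.057,0.04,0.061,-0.087,1],
    [0.526,-0.307,0.068,0.049,0.073,-0.104,1],
    [0.614,-0.358,0.08,0.057,0.086,-0.121,1],
    [0.702,-0.409,0.091,0.065,0.098,-0.139,1],
    [0.79,-0.46,0.103,0.073,0.11,-0.156,1],
    [0.877,-0.511,0.114,0.081,0.122,-0.174,1],
  ],
)

```text
clock: 4.15
tcp_pos: [0.5218, -0.3108, 0.2468]
orientation: [-1.867, -1.572, -0.872]
contact_force: [0.0, -0.4, 0.8]
grip_width: 0.0003
```

Run:
```python
from plan import *
rows([((.01,-.257,.085),10)],40)
from h import *
from bench import grab_frame
f=grab_frame('side')
im=f['img'][:,:,::-1].copy()
for b in [(.01,-.194,.05),(.04,-.194,.05),(-.02,-.194,.05),(.1075,-.18,.05),(-.1075,-.18,.05)]:
    u=proj(f,W(b))[0];im[int(round(u[1])),int(round(u[0]))]=(0,0,255)
cv2.imwrite('pics/s1.png',cv2.resize(im,(800,600),interpolation=cv2.INTER_NEAREST))
```

```text
t 4.15 tcp [ 0.522 -0.311  0.247] tip(book) [ 0.0104 -0.2995  0.1998] F [ 0.  -0.4  0.8] w 0.0 q [ 1.08  0.73 -0.56  1.57 -0.44  1.33  0.6 ]
ang 0.30122912102141974
[[-0.012, -0.0, 0.021, -0.0, -0.0, 0.0, 1], [-0.024, -0.0, 0.043, -0.0, -0.0, 0.0, 1], [-0.036, -0.0, 0.064, -0.0, -0.0, 0.0, 1], [-0.048, -0.0, 0.085, -0.0, -0.0, 0.0, 1], [-0.061, -0.001, 0.106, -0.0, -0.0, 0.0, 1], [-0.073, -0.001, 0.128, -0.0, -0.0, 0.0, 1], [-0.085, -0.001, 0.149, -0.0, -0.0, 0.0, 1], [-0.097, -0.001, 0.17, -0.0, -0.0, 0.001, 1], [-0.109, -0.001, 0.192, -0.0, -0.0, 0.001, 1], [-0.121, -0.001, 0.213, -0.0, -0.0, 0.001, 1]]
```

View pics/s1.png

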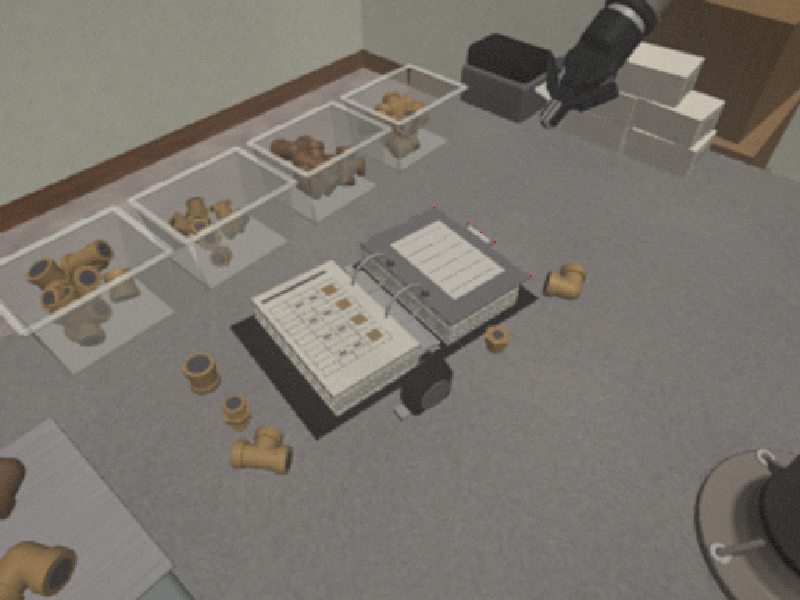

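Request:
step_arm(
  commands=[
    [-0.02,0,0.035,0,0,0,1],
    [-0.04,0,0.07,0,0,0,1],
    [-0.06,0,0.107,0,0,0,1],
    [-0.08,-0.001,0.142,0,0,0,1],
    [-0.1,-0.001,0.177,0,0,0,1],
    [-0.121,-0.001,0.213,0,0,0.001,1],
    [-0.121,-0.001,0.213,0,0,0.001,1],
    [-0.121,-0.001,0.233,0,0,0.001,1],
    [-0.121,-0.001,0.253,0,0,0.001,1],
    [-0.121,-0.001,0.273,0,0,0.001,1],
  ],
)

```text
clock: 5.45
tcp_pos: [0.5371, -0.2373, 0.1126]
orientation: [-1.853, -1.572, -0.875]
contact_force: [-0.5, -0.2, 0.3]
grip_width: -0.0001
```

Run:
```python
from plan import *
rows([((.01,-.184,.019),8),((.01,-.184,.019),10)],40)
from h import *
from bench import grab_frame
ims=[]
for c in('side','top'):
    f=grab_frame(c)
    u=proj(f,W((.01,-.21,.05)))[0];x=int(u[0])-50;y=int(u[1])-60
    im=f['img'][:,:,::-1].copy()
    for b in [(.01,-.194,.05),tuple()]:
        if b: v=proj(f,W(b))[0];im[int(round(v[1])),int(round(v[0]))]=(0,0,255)
    o=readout.get_obs();t=np.array(o['tcp_pos'])+R.from_rotvec(o['orientation']).apply([0,0,.073])
    v=proj(f,t)[0];im[int(round(v[1])),int(round(v[0]))]=(0,255,0)
    ims.append(cv2.resize(im[y:y+110,x:x+100],(400,440),interpolation=cv2.INTER_NEAREST))
cv2.imwrite('pics/s2.png',np.hstack(ims))
```

```text
t 5.45 tcp [ 0.537 -0.237  0.113] tip(book) [ 0.0119 -0.2241  0.0662] F [-0.5 -0.2  0.3] w -0.0 q [ 1.    0.88 -0.56  1.7  -0.44  1.06  0.67]
ang 0.9086224904523578
[[-0.003, -0.001, 0.015, -0.0, -0.0, 0.0, 1], [-0.005, -0.001, 0.03, -0.0, -0.0, 0.0, 1], [-0.008, -0.002, 0.046, -0.0, -0.0, 0.0, 1], [-0.01, -0.002, 0.061, -0.001, -0.001, 0.001, 1], [-0.013, -0.003, 0.076, -0.001, -0.001, 0.001, 1], [-0.015, -0.003, 0.091, -0.001, -0.001, 0.001, 1], [-0.018, -0.004, 0.107, -0.001, -0.001, 0.001, 1], [-0.021, -0.004, 0.122, -0.001, -0.001, 0.001, 1], [-0.021, -0.004, 0.122, -0.001, -0.001, 0.001, 1], [-0.021, -0.004, 0.122, -0.002, -0.001, 0.001, 1]]
```

View pics/s2.png

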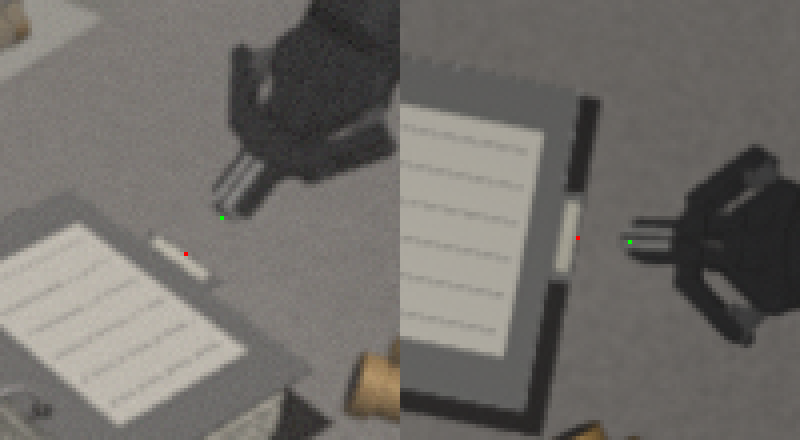

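Request:
step_arm(
  commands=[
    [-0.006,-0.001,0.012,0,0,0,1],
    [-0.012,-0.001,0.025,0,0,0,1],
    [-0.018,-0.002,0.038,-0.001,-0.001,0.001,1],
    [-0.022,-0.002,0.051,-0.001,-0.001,0.001,1],
    [-0.022,-0.003,0.064,-0.001,-0.001,0.001,1],
    [-0.022,-0.003,0.078,-0.001,-0.001,0.001,1],
    [-0.022,-0.004,0.093,-0.001,-0.001,0.001,1],
    [-0.022,-0.004,0.108,-0.001,-0.001,0.001,1],
    [-0.022,-0.004,0.122,-0.002,-0.001,0.001,1],
    [-0.022,-0.004,0.122,-0.002,-0.001,0.001,1],
  ],
)

```text
clock: 6.8
tcp_pos: [0.5409, -0.1956, 0.0647]
orientation: [-1.867, -1.566, -0.878]
contact_force: [-0.7, -0.4, 0.2]
grip_width: -0.0006
```

Run:
```python
from plan import *
# finger rectangle: leaf angle for a given tip centre (book y,z), thickness 22, leaf half 2 mm
def theta(y,z,beta):
    b=np.radians(beta);d=np.array([np.cos(b),-np.sin(b)]);nf=np.array([np.sin(b),np.cos(b)])
    pts=[np.array([y,z])+11*nf-d*s for s in np.arange(0,60,.5)]+[np.array([y,z])+k*nf for k in np.arange(-11,11,.5)]
    lo=0
    for th in np.arange(0,2.6,.005):
        u=np.array([-np.cos(th),np.sin(th)]);n=np.array([np.sin(th),np.cos(th)])
        ok=all(not(26<(q-[0,50])@u<194 and (q-[0,50])@n>-2) for q in pts)
        if ok: return np.degrees(th),min(((q-[0,50])@u for q in pts),key=abs)
    return None
t0=np.array([-184.,19.])
# arc of tip about the ring axis
for a in range(0,125,8):
    c,s=np.cos(np.radians(a)),np.sin(np.radians(a));v=t0-[0,50]
    p=np.array([c*v[0]+s*v[1],-s*v[0]+c*v[1]])+[0,50]
    print(a,np.round(p,0),theta(*p,40))
rows([((.01,-.184,.06),10)],40)
```

```text
0 [-184.   19.] (np.float64(0.0), np.float64(176.92933629344807))
8 [-187.   45.] (np.float64(5.156620156177409), np.float64(179.02657023465537))
16 [-185.   71.] (np.float64(12.3185925953127), np.float64(180.5006782681028))
24 [-181.   97.] (np.float64(19.767043932013404), np.float64(181.98203155447533))
32 [-172.  121.] (np.float64(27.215495268714104), np.float64(183.51036960966178))
40 [-161.  145.] (np.float64(34.66394660541481), np.float64(185.06255592206585))
48 [-146.  166.] (np.float64(42.68535573724633), np.float64(185.56500940165634))
56 [-129.  185.] (np.float64(50.42028597151244), np.float64(184.15279250399075))
64 [-109.  202.] (np.float64(58.44169510334397), np.float64(182.65774285558177))
72 [-86. 215.] (np.float64(66.17662533761009), np.float64(181.34323903636417))
80 [-62. 226.] (np.float64(73.91155557187619), np.float64(180.1130533334734))
88 [-37. 233.] (np.float64(81.64648580614231), np.float64(178.99055906522318))
96 [-12. 236.] (np.float64(89.09493714284301), np.float64(178.07860660832742))
104 [ 14. 236.] (np.float64(0.0), np.float64(-0.05588057500352761))
112 [ 40. 232.] (np.float64(0.0), np.float64(-1.6759330379301502))
120 [ 65. 225.] (np.float64(0.0), np.float64(-26.644231823655097))
t 6.8 tcp [ 0.541 -0.196  0.065] tip(book) [ 0.0091 -0.1826  0.0181] F [-0.7 -0.4  0.2] w -0.001 q [ 0.97  0.94 -0.58  1.76 -0.45  0.93  0.69]
ang 0.314710756500456
[[0.006, 0.0, -0.006, 0.0, -0.0, 0.0, 1], [0.013, 0.0, -0.011, 0.0, -0.0, 0.0, 1], [0.019, 0.001, -0.017, 0.0, -0.0, 0.0, 1], [0.025, 0.001, -0.022, 0.0, -0.0, 0.0, 1], [0.032, 0.001, -0.028, 0.0, -0.0, 0.0, 1], [0.038, 0.001, -0.033, 0.0, -0.0, 0.0, 1], [0.044, 0.001, -0.039, 0.0, -0.001, 0.0, 1], [0.051, 0.002, -0.045, 0.0, -0.001, 0.0, 1], [0.057, 0.002, -0.05, 0.0, -0.001, 0.0, 1], [0.063, 0.002, -0.056, 0.0, -0.001, 0.0, 1]]
```

Run:
```python
from plan import *
rows([((.01,-.185,.045),4),((.01,-.182,.071),7),((.01,-.176,.097),10)],40)
```

```text
t 6.8 tcp [ 0.541 -0.196  0.065] tip(book) [ 0.0091 -0.1826  0.0181] F [-0.7 -0.4  0.2] w -0.001 q [ 0.97  0.94 -0.58  1.76 -0.45  0.93  0.69]
ang 0.314710756500456
[[0.01, 0.0, -0.01, 0.0, -0.0, 0.0, 1], [0.02, 0.001, -0.019, 0.0, -0.0, 0.0, 1], [0.029, 0.001, -0.029, 0.0, -0.0, 0.0, 1], [0.039, 0.002, -0.038, 0.0, -0.0, 0.0, 1], [0.054, 0.002, -0.048, 0.0, -0.0, 0.0, 1], [0.068, 0.002, -0.057, 0.0, -0.0, 0.0, 1], [0.083, 0.002, -0.067, 0.0, -0.001, 0.0, 1], [0.099, 0.002, -0.075, 0.0, -0.001, 0.0, 1], [0.115, 0.002, -0.083, 0.0, -0.001, 0.0, 1], [0.131, 0.002, -0.091, 0.0, -0.001, 0.0, 1]]
```

Request:
step_arm(
  commands=[
    [0.01,0.0,-0.01,0,0,0,1],
    [0.02,0.001,-0.019,0,0,0,1],
    [0.029,0.001,-0.029,0,0,0,1],
    [0.039,0.002,-0.038,0,0,0,1],
    [0.054,0.002,-0.048,0,0,0,1],
    [0.068,0.002,-0.057,0,0,0,1],
    [0.083,0.002,-0.067,0,0,0,1],
    [0.099,0.002,-0.075,0,0,0,1],
    [0.115,0.002,-0.083,0,0,0,1],
    [0.131,0.002,-0.091,0,0,0,1],
  ],
)

```text
clock: 8.05
tcp_pos: [0.5429, -0.1888, 0.1448]
orientation: [-1.867, -1.566, -0.878]
contact_force: [-0.9, -0.2, -1.7]
grip_width: 0.0002
```

Run:
```python
from plan import *
rows([((.01,-.166,.121),3),((.01,-.153,.145),6),((.01,-.134,.166),10)],40)
from h import *
from bench import grab_frame,tip_of
f=grab_frame('side')
im=f['img'][:,:,::-1]
cv2.imwrite('pics/s3.png',cv2.resize(im[80:280,130:400],(800,592)))
```

```text
t 8.05 tcp [ 0.543 -0.189  0.145] tip(book) [ 0.0099 -0.1755  0.0981] F [-0.9 -0.2 -1.7] w 0.0 q [ 0.98  0.81 -0.61  1.77 -0.48  1.01  0.62]
ang 0.3197392666358063
[[0.016, 0.0, -0.005, -0.0, -0.0, 0.0, 1], [0.032, 0.0, -0.01, -0.0, -0.0, 0.0, 1], [0.048, 0.0, -0.015, -0.0, -0.0, 0.0, 1], [0.066, 0.0, -0.018, -0.0, -0.0, 0.0, 1], [0.084, 0.0, -0.022, -0.0, -0.0, 0.0, 1], [0.102, 0.0, -0.025, -0.0, -0.0, 0.0, 1], [0.116, 0.001, -0.025, -0.0, -0.001, 0.0, 1], [0.13, 0.001, -0.024, -0.0, -0.001, 0.0, 1], [0.144, 0.001, -0.023, -0.0, -0.001, 0.0, 1], [0.158, 0.001, -0.023, -0.0, -0.001, 0.0, 1]]
```

View pics/s3.png

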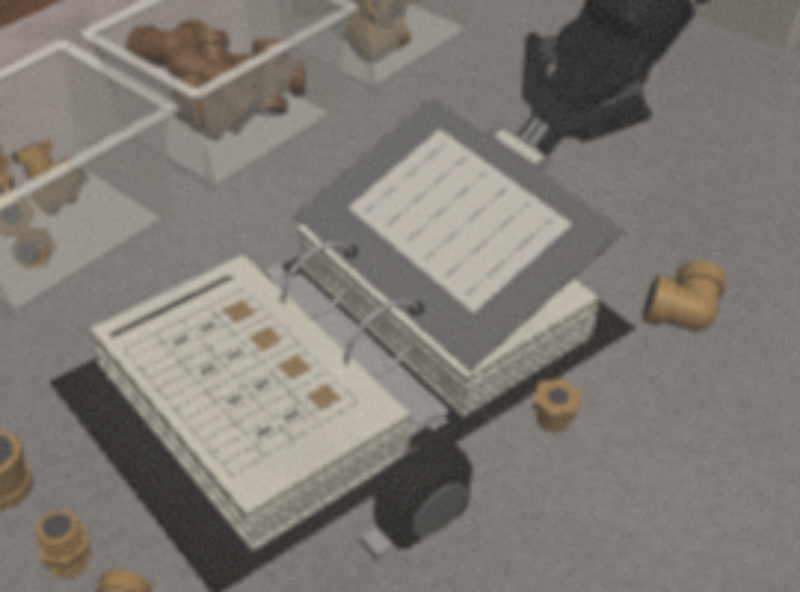

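The leaf is lifted about 20° with the tab at crop pixel (520,145) resting on the fingertip; nothing else moved. I'll keep turning it.

Request:
step_arm(
  commands=[
    [0.016,0,-0.005,0,0,0,1],
    [0.032,0,-0.01,0,0,0,1],
    [0.048,0,-0.015,0,0,0,1],
    [0.066,0,-0.018,0,0,0,1],
    [0.084,0,-0.022,0,0,0,1],
    [0.102,0,-0.025,0,0,0,1],
    [0.116,0.001,-0.025,0,0,0,1],
    [0.13,0.001,-0.024,0,0,0,1],
    [0.144,0.001,-0.023,0,0,0,1],
    [0.158,0.001,-0.023,0,0,0,1],
  ],
)

```text
clock: 9.35
tcp_pos: [0.551, -0.1472, 0.2143]
orientation: [-1.866, -1.567, -0.879]
contact_force: [0.5, -1.0, -1.1]
grip_width: -0.0001
```

Run:
```python
from plan import *
rows([((.01,-.115,.180),3),((.01,-.096,.192),6),((.01,-.072,.201),10)],40)
```

```text
t 9.35 tcp [ 0.551 -0.147  0.214] tip(book) [ 0.0105 -0.1331  0.1677] F [ 0.5 -1.  -1.1] w -0.0 q [ 0.95  0.69 -0.65  1.79 -0.53  1.04  0.55]
ang 0.3628934850598307
[[0.014, -0.0, 0.004, 0.0, -0.0, 0.0, 1], [0.029, -0.001, 0.008, 0.0, -0.0, 0.0, 1], [0.043, -0.001, 0.012, 0.0, -0.0, 0.0, 1], [0.057, -0.001, 0.017, 0.0, -0.0, 0.0, 1], [0.071, -0.001, 0.021, 0.0, -0.0, 0.0, 1], [0.086, -0.001, 0.026, 0.0, -0.001, 0.0, 1], [0.097, -0.001, 0.032, 0.0, -0.001, 0.0, 1], [0.108, -0.001, 0.039, 0.0, -0.001, 0.0, 1], [0.119, -0.001, 0.045, 0.0, -0.001, 0.001, 1], [0.13, -0.001, 0.052, 0.0, -0.001, 0.001, 1]]
```

Request:
step_arm(
  commands=[
    [0.014,0,0.004,0,0,0,1],
    [0.029,-0.001,0.008,0,0,0,1],
    [0.043,-0.001,0.012,0,0,0,1],
    [0.057,-0.001,0.017,0,0,0,1],
    [0.071,-0.001,0.021,0,0,0,1],
    [0.086,-0.001,0.026,0,0,0,1],
    [0.097,-0.001,0.032,0,0,0,1],
    [0.108,-0.001,0.039,0,0,0,1],
    [0.119,-0.001,0.045,0,0,0,1],
    [0.13,-0.001,0.052,0,0,0,1],
  ],
)

```text
clock: 10.6
tcp_pos: [0.5612, -0.0861, 0.2478]
orientation: [-1.866, -1.567, -0.879]
contact_force: [0.4, -1.2, -0.0]
grip_width: -0.0001
```

Run:
```python
from plan import *
rows([((.01,-.045,.206),4),((.01,.01,.206),10)],40)
```

```text
t 10.6 tcp [ 0.561 -0.086  0.248] tip(book) [ 0.0097 -0.0712  0.2012] F [ 0.4 -1.2 -0. ] w -0.0 q [ 0.9   0.63 -0.7   1.83 -0.59  1.    0.48]
ang 0.3649204552797663
[[0.01, 0.0, 0.009, 0.0, -0.0, 0.0, 1], [0.021, 0.0, 0.017, 0.0, -0.0, 0.0, 1], [0.031, 0.0, 0.026, 0.0, -0.0, 0.0, 1], [0.042, 0.001, 0.034, 0.0, -0.0, 0.0, 1], [0.053, 0.001, 0.048, 0.0, -0.0, 0.0, 1], [0.065, 0.001, 0.062, 0.0, -0.001, 0.0, 1], [0.077, 0.001, 0.076, 0.0, -0.001, 0.0, 1], [0.088, 0.001, 0.091, 0.0, -0.001, 0.0, 1], [0.1, 0.001, 0.105, 0.0, -0.001, 0.001, 1], [0.112, 0.001, 0.119, 0.0, -0.001, 0.001, 1]]
```

Request:
step_arm(
  commands=[
    [0.01,0,0.009,0,0,0,1],
    [0.021,0,0.017,0,0,0,1],
    [0.031,0,0.026,0,0,0,1],
    [0.042,0.001,0.034,0,0,0,1],
    [0.053,0.001,0.048,0,0,0,1],
    [0.065,0.001,0.062,0,0,0,1],
    [0.075,0.001,0.074,0,0,0,1],
    [0.084,0.001,0.085,0,0,0,1],
    [0.091,0.001,0.094,0,0,0,1],
    [0.097,0.001,0.101,0,0,0,1],
  ],
)

```text
clock: 11.85
tcp_pos: [0.5738, -0.0171, 0.2528]
orientation: [-1.866, -1.567, -0.879]
contact_force: [0.4, -0.1, -0.3]
grip_width: -0.0
```

Run:
```python
from plan import *
rows([((.01,.025,.204),10)],40)
from h import *
from bench import grab_frame,tip_of
f=grab_frame('side')
print(tip_of('tab',f)[:1])
cv2.imwrite('pics/s4.png',cv2.resize(f['img'][60:260,130:400,::-1],(800,592)))
```

```text
t 11.85 tcp [ 0.574 -0.017  0.253] tip(book) [ 0.01   -0.001   0.2062] F [ 0.4 -0.1 -0.3] w -0.0 q [ 0.82  0.61 -0.74  1.87 -0.63  0.9   0.43]
ang 0.36229046363507705
[[0.003, 0.0, 0.004, 0.0, -0.0, 0.0, 1], [0.006, 0.0, 0.009, 0.0, -0.0, 0.0, 1], [0.009, 0.0, 0.013, 0.0, -0.0, 0.0, 1], [0.012, 0.0, 0.017, 0.0, -0.0, 0.0, 1], [0.015, 0.0, 0.021, 0.0, -0.0, 0.0, 1], [0.018, 0.0, 0.026, 0.0, -0.001, 0.0, 1], [0.021, 0.0, 0.03, 0.0, -0.001, 0.0, 1], [0.024, 0.0, 0.034, 0.0, -0.001, 0.0, 1], [0.028, 0.0, 0.039, 0.0, -0.001, 0.0, 1], [0.031, 0.0, 0.043, 0.0, -0.001, 0.001, 1]]
[{'point': [242.6, 109.3], 'p': 0.89}]
```

View pics/s4.png

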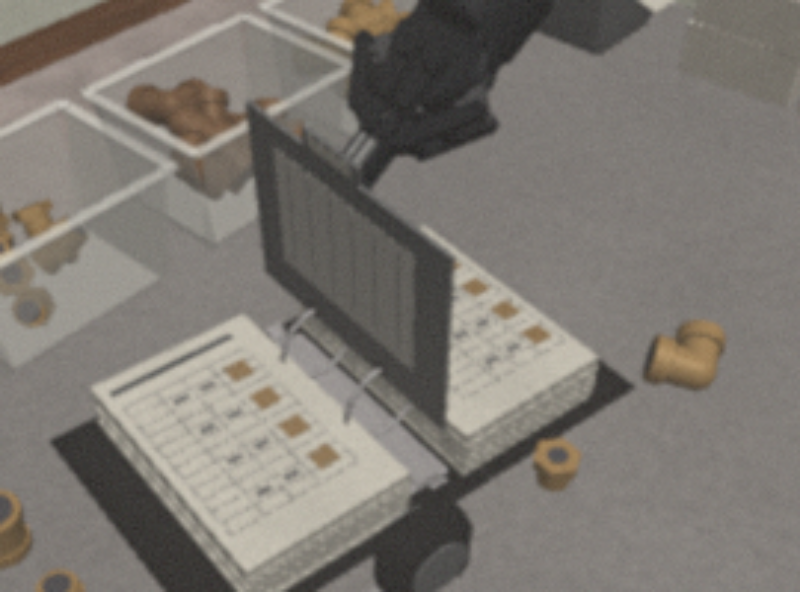

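Request:
step_arm(
  commands=[
    [0.004,0,0.006,0,0,0,1],
    [0.008,0,0.011,0,0,0,1],
    [0.012,0,0.017,0,0,0,1],
    [0.016,0,0.022,0,0,0,1],
    [0.02,0,0.028,0,0,0,1],
    [0.024,0,0.034,0,0,0,1],
    [0.028,0,0.039,0,0,0,1],
    [0.031,0,0.043,0,0,0,1],
    [0.031,0,0.043,0,0,0,1],
    [0.031,0,0.043,0,0,0,1],
  ],
)

```text
clock: 13.2
tcp_pos: [0.5783, 0.0092, 0.2512]
orientation: [-1.865, -1.568, -0.878]
contact_force: [-0.1, 0.3, -1.1]
grip_width: -0.0001
```

Run:
```python
from plan import *
rows([((.0,.103,.16),10)],75)
from h import *
from bench import grab_frame,tip_of
f=grab_frame('side')
print(tip_of('tab',f)[:1],proj(f,W((.01,.194,.05))))
cv2.imwrite('pics/s5.png',cv2.resize(f['img'][60:260,130:400,::-1],(800,592)))
```

```text
t 13.2 tcp [0.578 0.009 0.251] tip(book) [0.0098 0.0256 0.2045] F [-0.1  0.3 -1.1] w -0.0 q [ 0.78  0.61 -0.75  1.88 -0.65  0.86  0.41]
ang 35.315898540063266
[[0.011, -0.002, 0.02, 0.0, -0.01, 0.0, 1], [0.023, -0.004, 0.041, 0.0, -0.02, 0.0, 1], [0.034, -0.006, 0.061, 0.0, -0.029, 0.0, 1], [0.046, -0.008, 0.081, 0.0, -0.039, 0.0, 1], [0.057, -0.01, 0.101, 0.0, -0.049, 0.0, 1], [0.069, -0.012, 0.122, 0.0, -0.059, 0.0, 1], [0.08, -0.013, 0.142, 0.0, -0.069, 0.0, 1], [0.092, -0.015, 0.162, 0.0, -0.078, 0.0, 1], [0.103, -0.017, 0.183, 0.0, -0.088, 0.001, 1], [0.115, -0.019, 0.203, 0.0, -0.098, 0.001, 1]]
[] [[168.56463948 222.97579045]]
```

View pics/s5.png

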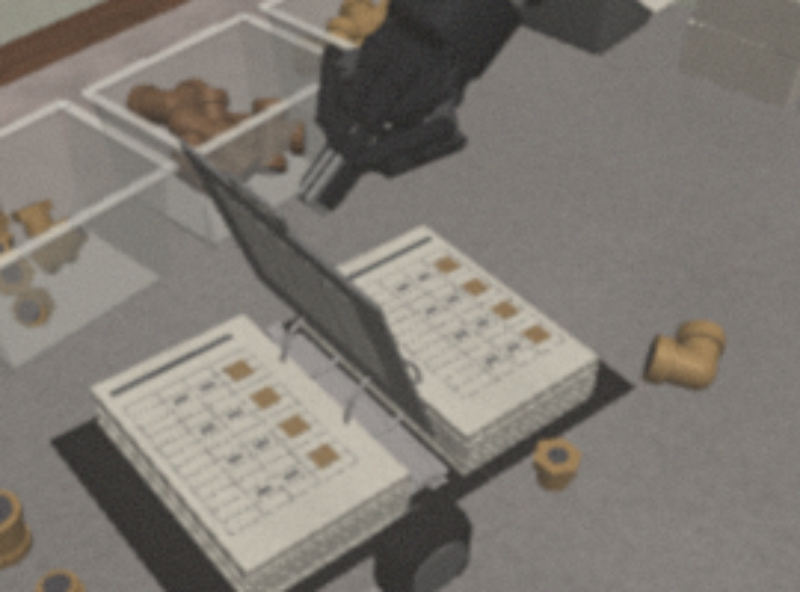

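Request:
step_arm(
  commands=[
    [0,0,0,0,0,0,1],
    [0,0,0,0,0,0,1],
    [0,0,0,0,0,0,1],
    [0.011,-0.002,0.02,0,-0.01,0,1],
    [0.023,-0.004,0.041,0,-0.02,0,1],
    [0.046,-0.008,0.081,0,-0.039,0,1],
    [0.069,-0.012,0.122,0,-0.059,0,1],
    [0.092,-0.015,0.162,0,-0.078,0,1],
    [0.115,-0.019,0.203,0,-0.098,0.001,1],
    [0.115,-0.019,0.203,0,-0.098,0.001,1],
  ],
)

```text
clock: 14.55
tcp_pos: [0.5881, 0.131, 0.2317]
orientation: [-2.259, -1.907, -0.301]
contact_force: [-0.4, 0.0, 0.6]
grip_width: 0.0
```

Run:
```python
from plan import *
rows([((.0,.108,.066),10)],80)
from h import *
from bench import grab_frame,tip_of
f=grab_frame('side')
print(tip_of('tab',f)[:1],proj(f,W((.01,.194,.05))))
cv2.imwrite('pics/s6.png',cv2.resize(f['img'][60:260,130:400,::-1],(800,592)))
```

```text
t 14.55 tcp [0.588 0.131 0.232] tip(book) [-0.0021  0.1102  0.1612] F [-0.4  0.   0.6] w 0.0 q [ 0.08  0.44 -0.39  1.84 -0.11  0.78 -0.36]
ang 5.16383171773531
[[-0.004, 0.0, 0.018, -0.0, -0.001, 0.0, 1], [-0.008, 0.001, 0.037, -0.0, -0.003, 0.0, 1], [-0.012, 0.001, 0.055, -0.0, -0.004, 0.0, 1], [-0.016, 0.002, 0.073, -0.0, -0.006, 0.001, 1], [-0.02, 0.002, 0.092, -0.0, -0.007, 0.001, 1], [-0.025, 0.002, 0.11, -0.0, -0.009, 0.001, 1], [-0.029, 0.003, 0.128, -0.0, -0.01, 0.001, 1], [-0.033, 0.003, 0.147, -0.0, -0.011, 0.001, 1], [-0.037, 0.004, 0.165, -0.0, -0.013, 0.001, 1], [-0.041, 0.004, 0.183, -0.0, -0.014, 0.001, 1]]
[{'point': [169.4, 223.1], 'p': 0.82}] [[168.56463948 222.97579045]]
```

View pics/s6.png

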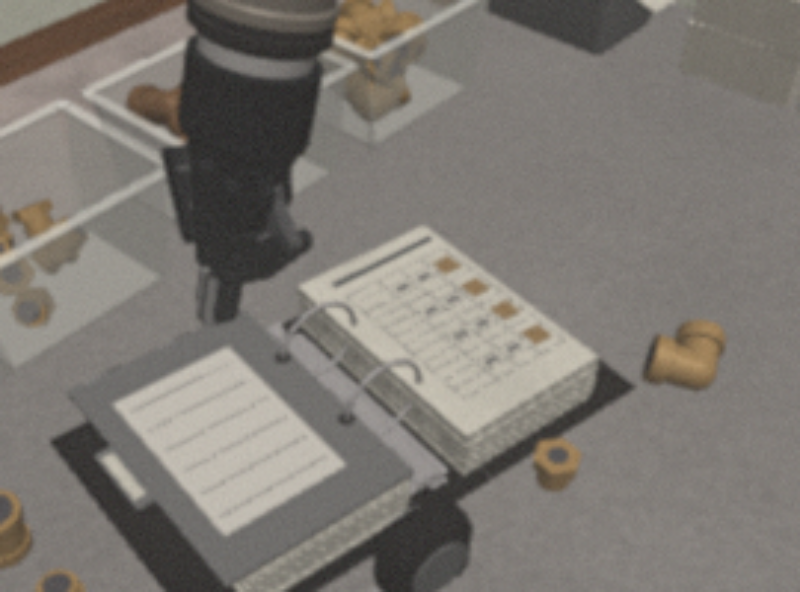

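The leaf lies on the opposite pages (tab at 169,223 in the image, as predicted) and nothing else moved. Next is the press.

Request:
step_arm(
  commands=[
    [-0.004,0,0.018,0,-0.001,0,1],
    [-0.008,0.001,0.037,0,-0.003,0,1],
    [-0.012,0.001,0.055,0,-0.004,0,1],
    [-0.016,0.002,0.073,0,-0.006,0.001,1],
    [-0.02,0.002,0.092,0,-0.007,0.001,1],
    [-0.025,0.002,0.11,0,-0.009,0.001,1],
    [-0.029,0.003,0.128,0,-0.01,0.001,1],
    [-0.033,0.003,0.147,0,-0.011,0.001,1],
    [-0.037,0.004,0.165,0,-0.013,0.001,1],
    [-0.041,0.004,0.183,0,-0.014,0.001,1],
  ],
)

```text
clock: 15.9
tcp_pos: [0.5913, 0.1287, 0.1363]
orientation: [-2.323, -1.932, -0.201]
contact_force: [0.3, -0.1, -0.2]
grip_width: -0.0003
```

Run:
```python
from plan import *
rows([((.0,.108,.052),10)],80,dec=4)
```

```text
t 15.9 tcp [0.591 0.129 0.136] tip(book) [0.0015 0.102  0.0644] F [ 0.3 -0.1 -0.2] w -0.0 q [-0.02  0.57 -0.3   1.88  0.01  0.64 -0.46]
ang 0.3603631571817734
[[0.0007, -0.0003, 0.0027, -0.0, -0.0, -0.0001, 1], [0.0015, -0.0006, 0.0053, -0.0, -0.0, -0.0002, 1], [0.0022, -0.001, 0.008, -0.0, -0.0, -0.0003, 1], [0.003, -0.0013, 0.0106, -0.0001, -0.0, -0.0004, 1], [0.0037, -0.0016, 0.0133, -0.0001, -0.0, -0.0005, 1], [0.0045, -0.0019, 0.0159, -0.0001, -0.0, -0.0006, 1], [0.0052, -0.0022, 0.0186, -0.0001, -0.0, -0.0007, 1], [0.006, -0.0026, 0.0213, -0.0001, -0.0, -0.0008, 1], [0.0067, -0.0029, 0.0239, -0.0001, -0.0, -0.0009, 1], [0.0074, -0.0032, 0.0266, -0.0001, -0.0, -0.001, 1]]
```

Request:
step_arm(
  commands=[
    [-0.0004,0,0.002,0,0,0,1],
    [-0.0008,0,0.004,0,0,0,1],
    [-0.0012,0,0.006,0,0,0,1],
    [-0.0016,0,0.008,0,0,0,1],
    [-0.002,0,0.01,0,0,0,1],
    [-0.0024,0,0.012,0,0,0,1],
    [-0.0028,0,0.014,0,0,0,1],
    [-0.0032,0,0.016,0,0,0,1],
    [-0.0035,0,0.018,0,0,0,1],
    [-0.0038,0,0.02,0,0,0,1],
  ],
)

```text
clock: 17.15
tcp_pos: [0.5913, 0.1286, 0.1261]
orientation: [-2.323, -1.932, -0.201]
contact_force: [-0.2, 0.7, -0.5]
grip_width: 0.0001
```

Not in contact yet; down in 0.5 mm steps.

Request:
step_arm(
  commands=[
    [-0.0001,0,0.0005,0,0,0,1],
    [-0.0002,0,0.001,0,0,0,1],
    [-0.0003,0,0.0015,0,0,0,1],
    [-0.0004,0,0.002,0,0,0,1],
    [-0.0005,0,0.0025,0,0,0,1],
    [-0.0006,0,0.003,0,0,0,1],
    [-0.0007,0,0.0035,0,0,0,1],
    [-0.0008,0,0.004,0,0,0,1],
    [-0.0008,0,0.004,0,0,0,1],
    [-0.0008,0,0.004,0,0,0,1],
  ],
)

```text
clock: 18.4
tcp_pos: [0.5913, 0.1286, 0.1247]
orientation: [-2.323, -1.933, -0.202]
contact_force: [-2.6, -1.0, 6.6]
grip_width: 0.0002
```

Request:
step_arm(
  commands=[
    [0,0,0,0,0,0,1],
    [0,0,0,0,0,0,1],
    [0,0,0,0,0,0,1],
    [0,0,-0.01,0,0,0,1],
    [0,0,-0.03,0,0,0,1],
    [0,0,-0.06,0,0,0,1],
    [0,0,-0.1,0,0,0,1],
    [0,0,-0.16,0,0,0,1],
    [0,0,-0.23,0,0,0,1],
    [0,0,-0.3,0,0,0,1],
  ],
)

```text
clock: 19.65
tcp_pos: [0.5867, 0.1025, 0.2749]
orientation: [-2.324, -1.933, -0.203]
contact_force: [0.6, 0.2, -0.2]
grip_width: 0.0001
```

Run:
```python
from plan import *
state()
from h import *
from bench import grab_frame,tip_of
f=grab_frame('side');g=grab_frame('top')
for n,b in dict(tab=(.01,.194,.05),rings=(0,0,.05),leaf_mid=(0,.103,.05),book=(0,0,0)).items():
    for F in(f,g): print(n,[np.round(q['point'],1) for q in tip_of(n,F)[:1]],np.round(proj(F,W(b))[0],1))
for n in ['elbow','tee','nipple','bush','socket','tape']:
    print(n,[np.round(q['point'],1) for q in tip_of(n,f)[:1]])
cv2.imwrite('pics/s7.png',np.hstack([cv2.resize(f['img'][90:310,100:400,::-1],(400,293)),cv2.resize(g['img'][80:300,110:410,::-1],(400,293))]))
```

```text
t 19.65 tcp [0.587 0.102 0.275] tip(book) [0.0018 0.0755 0.203 ] F [ 0.6  0.2 -0.2] w 0.0 q [ 0.05  0.38 -0.33  1.8  -0.05  0.91 -0.41]
tab [array([169.1, 225. ])] [168.6 223. ]
tab [array([185.4, 155.9])] [188.3 156.6]
rings [array([247.3, 183.1])] [247.7 184.2]
rings [array([258. , 171.7])] [260.5 174.1]
leaf_mid [array([207. , 205.8])] [209.1 205.2]
leaf_mid [array([221.4, 167. ])] [221.5 166.7]
book [array([249.9, 199.1])] [247.8 199.4]
book [array([256.2, 175.4])] [260.2 177.2]
elbow [array([355.4, 183. ])]
tee [array([165.9, 295.7])]
nipple []
bush [array([315.6, 218.1])]
socket [array([129.8, 245.3])]
tape [array([271.4, 256.9])]
```

View pics/s7.png

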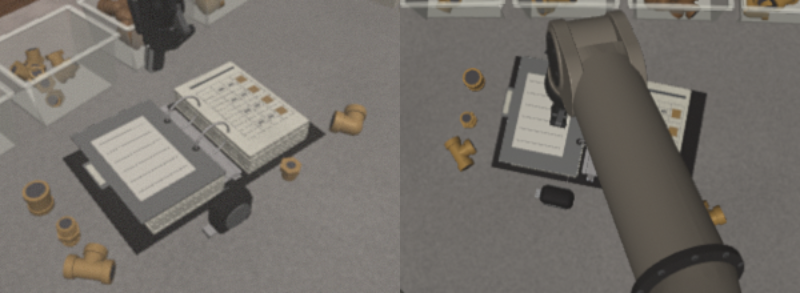

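The leaf lies flat on the left pages, the parts around the book are in place, and the fingertip is about 150 mm above the leaf, so I'm handing in.

```bash
python3 -c "
from bench import r
print(r.hand_in())"
```

```text
the job is handed in; nothing more can be done
None
```

The leaf is turned over the rings, lies flat on the opposite pages and has been pressed down. I handed the job in at about 20 s; no verdict came back.

- **Turning:** I slid the closed fingertips under the tab and pushed the leaf round at under 0.5 rad/s to just past upright. It fell the rest of the way by its own weight. Nothing was gripped.
- **Pressing:** I pressed near the leaf's centre with about 6.6 N, with a small sideways force of about 2.8 N, then lifted about 150 mm clear. The wrist force then read about zero.
- **Last checks:** The tab, rings and leaf centre were within about 3 px of where they should be, in both cameras.
- **Looser readings:** The book's origin was 4 px off in the top view, where the arm partly hid it. The elbow, socket and tape readings differed by 5–6 px from the start. The network missed the nipple and the tee and bush were within 2 px. In the last picture all six look to be where they were.

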